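# Offer the last leg up to the plant stand

## Task

The upturned log-slice plant stand still lacks one leg. Draw the square leg that matches the two already standing in it (not the turned round one) out of the drying board, carry it over without knocking anything, and hold it upright about one centimetre above the empty socket, lined up with the square mortise so that it would drop straight in, but not touching, so that I can run the glue in. Finish with the leg still held there; do not lower it or let it go.

Things in the scene. Friction and masses are not known exactly. Their poses are not given: they have to be found in the camera images.
- leg_mid (a point): centre of the square leg to use: plain wood, 32 x 32 mm, 110 mm long, upright; this point is on its axis, 55 mm above the lower shoulder and 55 mm below the top; x and y axes square to its side faces. Below the shoulder a square tenon 22 x 22 x 22 mm; on top a black pad 3 mm high; about 0.08 kg. Its tenon stands in an end pocket of the drying board, the shoulder resting on the board
- leg_tip (a point): centre of the underside of the square leg's tenon, on the leg's axis 77 mm below leg_mid; same axes
- socket (a point): centre of the mouth of the empty square mortise, in the top face of its socket block, 61 mm above the bench; z up, x and y axes along the mortise's sides (25 x 25 mm wide, 26 mm deep; the leg fits in any of four quarter turns). The block is wood, 68 x 68 x 26 mm, screwed on the log slice
- stand: the upturned plant stand: a log slice 300 mm across, 35 mm thick, loose on the bench (2.6 kg in all), origin at the centre of its underside, z up. Three equal socket blocks on it, 92 mm from its centre, 120 degrees apart: the empty one towards the stand's -y axis, the other two with square legs that reach 174 mm above the bench
- standing_leg_1_top (a point): top of one standing square leg, 174 mm above the bench (32 x 32 mm leg, side faces along this point's x and y axes)
- standing_leg_2_top (a point): top of the other standing square leg, likewise
- rack: drying board: loose plywood board 78 x 215 x 36 mm (x, y, z), 1.2 kg, lying on the bench, origin at the centre of its underside; three square through pockets 25 x 25 mm in a row along its y axis, at -72, 0 and +72 mm. The square leg stands in one end pocket, the turned leg in the other, the middle one is empty
- round_leg_mid (a point): centre of the turned round leg of another stand, up to 37 mm in diameter, 110 mm above its shoulder, in the other end pocket of the drying board; leave it alone
- glue_mid (a point): middle (90 mm above the bench) of the glue bottle, 58 mm in diameter and 183 mm high, standing between the drying board and the plant stand; leave it alone
- sander: cork sanding block 64 x 107 x 31 mm lying behind the glue bottle, origin at the centre of its underside; leave it alone
Not all that is in view belongs to the job. Leave any green or purple look-alike of the part that bears leg_mid alone.

How it is judged:
By the outcome, as a careful person would: the job done as asked, in the order asked, and still so for the second after the job is handed in, while the arm keeps its last pose, push and grip.
It also fails if it takes over 35 s, if anything falls off the work surface, if the arm or the gripper's body presses on something with over 40 N, if the wrist force passes 120 N, or if a joint passes its speed limit or range.

## Robot

A 7-joint arm with a two-finger parallel gripper is mounted at the origin on a cart in front of the work surface, level with it; the furniture and walls round the work are solid. World frame = base frame: x ahead of the robot, y to its left, z up, the work surface at z = 0. Lengths are in m, angles in rad, forces in N, time in s.
With the tool pointing down it reaches from about 0.425 to 0.925 m from the base axis. Payload 6.8 kg.
Tool frame: the origin (TCP) lies where the fingers leave the gripper's body, on its centre line; the fingertips stand 73 mm ahead of it and the grasp point (between the pads) lies 54 mm ahead of it (manip.nose_length is the z of the fingertips in the tool frame, in m); z points along the fingers, y is the direction in which the jaws open and shut (so a half turn about z gives the same grasp; the last joint's range is limited). The gripper opens to 85 mm and grips with 20 to 120 N. Pads are 22 mm wide; open, the fingers measure 114 mm over their backs; the gripper's body (76 mm by 85 mm) begins 54 mm behind the grasp point. The pads swing forward as they close: fully open they stand 13 mm farther back than shut.
Start: joints at [-1.265, 0.477, 0.022, 1.555, -0.011, 1.109, -0.083], TCP at [0.271, 0.618, 0.304] pointing down, gripper open.
Joint ranges: [-2.96, 2.96], [-0.34, 2.1], [-1.41, 1.46], [0.24, 2.44], [-1.37, 4.51], [0.17, 1.92], [-2.96, 2.96]. Speed limits (rad/s): [2.39, 2.39, 3.14, 3.14, 3.14, 3.14, 3.14].

## Interface

Orientations are given as a unit quaternion [w, x, y, z].
In Python, from rig import manip gives the robot as it stands.
- The arm moves only by the shell command python3 -m inch 'ROWS'. ROWS is JSON, a list of rows, each a list of 3 entries, a list of its own where there are three numbers: the turn, a rotation vector about the tool's x, y, z in degrees, then the shift along the tool's x, y, z in mm, then the finger opening in mm, from 0 to 85.4. In form: [[[wx, wy, wz], [dx, dy, dz], grip], ...]. A call has 1 to 10 rows; each row shifts and turns the pose as measured when the row begins, along the tool's axes as they then stand; what a row does not reach is not made up. A row lasts 1/12 s, in which the tool goes at most 41.7 mm and 7.16 degrees, less where a joint would pass 70% of its speed; a pose out of reach is approached as far as the arm can. A call with a gripper value outside its range is refused whole. The fingers move at their own pace and stop on an object; the grip force is fixed at half the most. Time passes only in rows, so rows that do not move let the fingers close. It gives the time, the measured TCP pose, the force and the opening at its end, in the units of the state.
- manip.state(): the state, without advancing time (a new reading comes with each control period).
- manip.grab_frame(name): name is "side" or "top" or "wrist"; returns a dict with "pixels" (400x640x3 uint8, blue, green, red), "range_z" (400x640 float32, m along the optical axis (not along the pixel's ray), 0 where there is no reading), "intrinsics" (3x3 intrinsics, pixels), "R" (3x3) and "t" (3): a world point X has camera coordinates R X + t; the wrist camera has in their place "tool_from_camera" (4x4, takes a point from camera to tool coordinates, whose origin is the TCP and whose axes are the flange's). Camera axes: x right, y down, z forward; pixel columns grow to the right and rows downward; lengths in m; the calibration is good to about 2 mm. A picture is of the moment at which its call begins: read the wrist's pose just before it.
- manip.finish_job(): hands the job in, once; it reports no verdict.
The state is a dict: "t": time; "joint_positions": joint angles; "joint_vel": joint speeds; "effort": joint torques, N m; "position": TCP position; "eef_rot": TCP orientation; "ft_force": force on the tool from outside, world axes, zero at the start; "wrist_torque": the same for the moment, N m; "width": finger opening in m.
Only numpy, scipy, OpenCV 4.12 (cv2) and the standard library are available. Lean on these libraries where they do the work, as an engineer would, in place of code of your own. Each camera call takes 0.05 s, during which the arm holds its last target.

## Working session

There is one attempt and no reset: what is moved stays moved. The work goes in short steps, Python scripts to look and compute and a shell command to move; the robot and the scene stay as the last step left them, time stands still between calls to the robot, and variables do not carry over. Pictures are saved under pics/ and viewed, and the job is handed in when it is done.

```bash
mkdir -p pics; ls; cat > h.py <<'E'
import numpy as np, cv2
from rig import manip
def grab(n):
    st=manip.state(); f=manip.grab_frame(n); return f,st
E
python3 - <<'E'
from h import *
for n in ["side","top","wrist"]:
    f,st=grab(n); cv2.imwrite(f"pics/{n}0.png",f["pixels"]); np.savez(f"{n}0.npz",**f)
    print(n,f["intrinsics"].tolist(), {k:np.round(f[k],3).tolist() for k in f if k in("R","t","tool_from_camera")})
print(manip.state())
E
```

```text
pics
side [[401.917854461317, 0.0, 323.4632761576638], [0.0, 401.917854461317, 199.71444796341953], [0.0, 0.0, 1.0]] {'R': [[0.98, -0.201, 0.015], [-0.099, -0.546, -0.832], [0.175, 0.813, -0.555]], 't': [-0.511, 0.198, 1.129]}
top [[411.49314928693366, 0.0, 313.57863565600945], [0.0, 411.49314928693366, 198.1086801753917], [0.0, 0.0, 1.0]] {'R': [[0.026, -1.0, -0.011], [-0.99, -0.024, -0.139], [0.139, 0.014, -0.99]], 't': [0.051, 0.554, 1.009]}
wrist [[276.3188142742928, 0.0, 318.7749973193515], [0.0, 276.3188142742928, 201.8248635773438], [0.0, 0.0, 1.0]] {'tool_from_camera': [[0.002, -0.947, -0.32, 0.082], [1.0, 0.001, 0.001, -0.0], [-0.001, -0.32, 0.947, -0.07], [0.0, 0.0, 0.0, 1.0]]}
{'t': 0.15, 'joint_positions': array([-1.26509716,  0.47766106,  0.02232383,  1.55618999, -0.01146776,
        1.10928571, -0.08307747]), 'joint_vel': array([ 0.0011605 , -0.00332922, -0.00026097, -0.00091289, -0.00061472,
        0.00180198, -0.00104368]), 'effort': array([ 2.59234017e-03, -5.96925867e+01,  1.61013834e+00, -2.81492937e+01,
        1.26963787e-02,  6.55177879e-03, -7.90812493e-06]), 'position': array([0.27126739, 0.61772429, 0.30312896]), 'eef_rot': array([-8.69549469e-05,  2.05389688e-01,  9.78680017e-01, -7.02686825e-04]), 'ft_force': array([ 0.8824132 ,  0.22437634, -0.26125266]), 'wrist_torque': array([-0.01124139,  0.00767009,  0.01924146]), 'width': 0.08553562202977871}
```

View pics/side0.png

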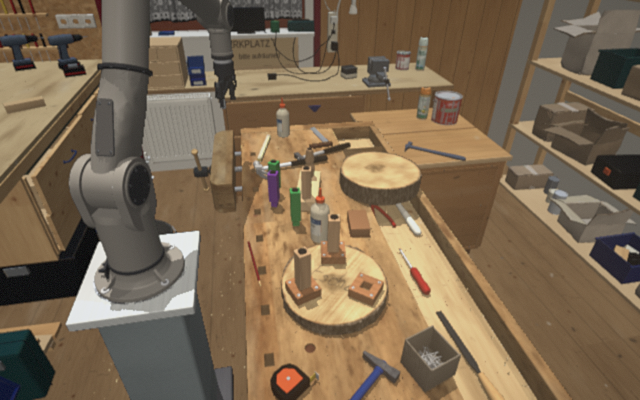

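View pics/top0.png

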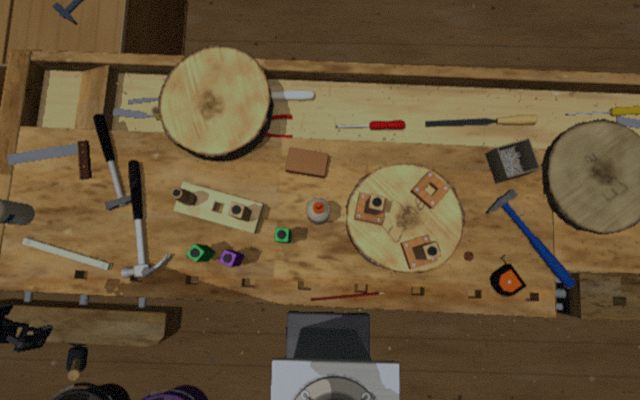

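View pics/wrist0.png

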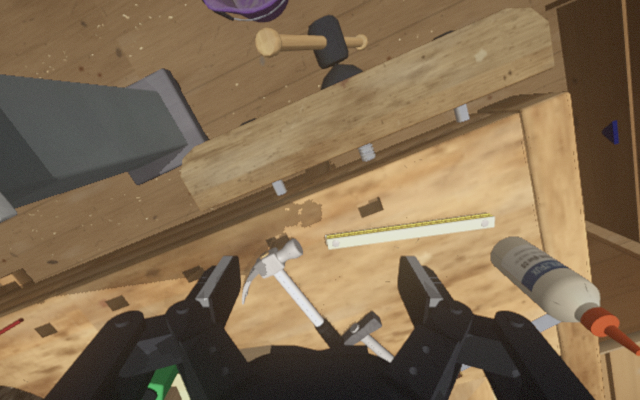

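Top view: the board is at about (218,207), with candidates at (182,196) and (240,211). The green (199,253), (283,235) and purple (231,258) look-alikes are off the board. I'll enlarge this area.

```bash
python3 - <<'E'
from h import *
t=np.load("top0.npz"); s=np.load("side0.npz")
a=cv2.resize(t["pixels"][165:285,160:310],None,fx=5,fy=5,interpolation=cv2.INTER_CUBIC)
b=cv2.resize(s["pixels"][130:250,240:340],None,fx=5,fy=5,interpolation=cv2.INTER_CUBIC)
c=cv2.resize(t["pixels"][155:280,335:475],None,fx=5,fy=5,interpolation=cv2.INTER_CUBIC)
for n,i in zip("abc",(a,b,c)): cv2.imwrite(f"pics/crop_{n}.png",np.clip(i*1.4,0,255).astype(np.uint8))
E
```

```text
(no output)
```

View pics/crop_a.png

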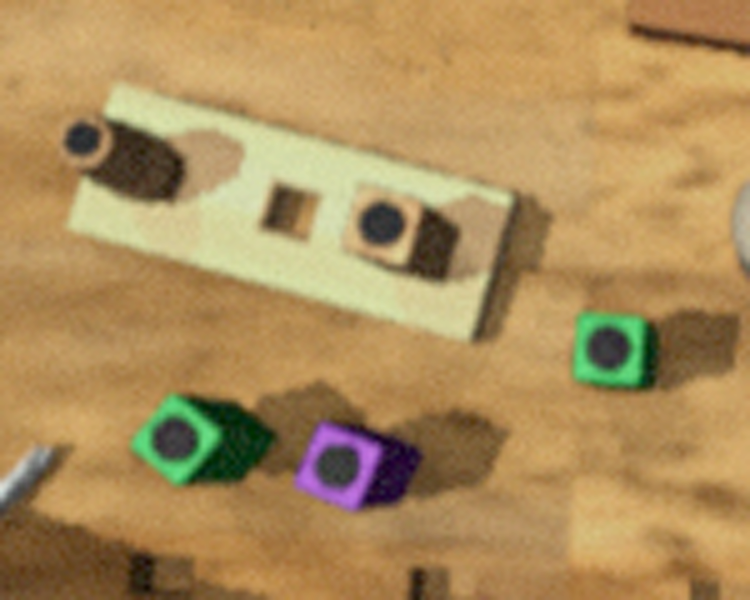

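View pics/crop_b.png

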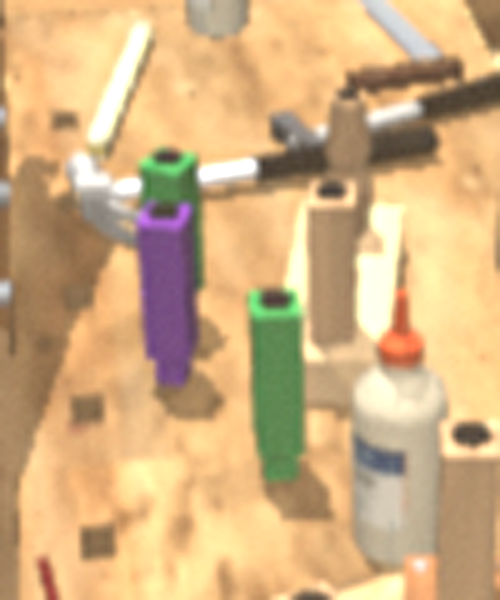

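View pics/crop_c.png

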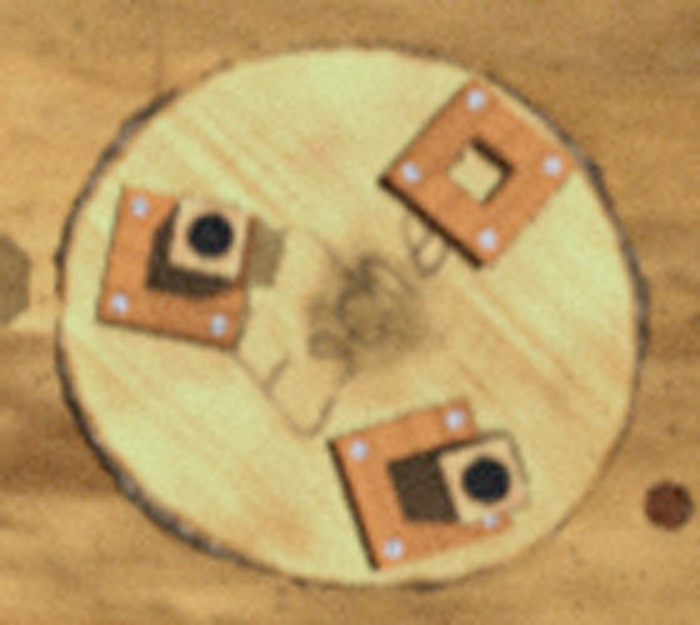

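The square candidate is at top (237,209): a square, plain-wood top with a black pad, matching the standing legs at (377,202) and (432,251). The one at (177,193) is the slim turned leg, and the green and purple ones are coloured look-alikes standing on the bench. So I take (237,209). The empty socket is at about (431,189).

```bash
cat >> h.py <<'E'
def ray(f,uv,z):
    K=f["intrinsics"];R=f["R"];t=f["t"]
    uv=np.atleast_2d(np.asarray(uv,float))
    d=np.c_[uv,np.ones(len(uv))]@np.linalg.inv(K).T@R
    o=-R.T@t
    return o+d*((z-o[2])/d[:,2])[:,None]
def proj(f,X):
    X=np.atleast_2d(X)@f["R"].T+f["t"]; p=X@f["intrinsics"].T; return p[:,:2]/p[:,2:]
def blob(mask,near):
    n,l,s,c=cv2.connectedComponentsWithStats(mask.astype(np.uint8))
    i=1+np.argmin(np.linalg.norm(c[1:]-near,axis=1)+1e3*(s[1:,4]<12)); return l==i,c[i],s[i]
E
python3 - <<'E'
from h import *
f=dict(np.load("top0.npz")); im=f["pixels"]; hsv=cv2.cvtColor(im,cv2.COLOR_BGR2HSV)
def pad(near,z,name):
    w=(slice(near[1]-7,near[1]+8),slice(near[0]-7,near[0]+8))
    g=im[w].max(2).astype(float); 
    m=(g<75); b,c,s=blob(m,(7,7)); wt=np.clip(95-g,0,None)*cv2.dilate(b.astype(np.uint8),np.ones((3,3)))
    yy,xx=np.mgrid[:15,:15]; c=np.array([(wt*xx).sum(),(wt*yy).sum()])/wt.sum()+np.array(near)-7
    print(name,c,s[4],ray(f,c,z).round(4))
pad((237,209),.149,"leg");pad((177,193),.149,"round");pad((377,202),.177,"s1");pad((432,251),.177,"s2")
pad((199,253),.135,"g1");pad((283,235),.135,"g2");pad((231,258),.135,"p")
# blocks orange
m=((hsv[...,0]<13)&(hsv[...,1]>120)&(hsv[...,2]>90))
cv2.imwrite("pics/m_or.png",cv2.resize((m[155:280,335:475]*255).astype(np.uint8),None,fx=5,fy=5,interpolation=0))
b,c,s=blob(m,(431,189)); print(c,s)
cs,_=cv2.findContours(b.astype(np.uint8),cv2.RETR_EXTERNAL,cv2.CHAIN_APPROX_NONE)
P=ray(f,cs[0][:,0,:],.061)[:,:2]; r=cv2.minAreaRect((P*1000).astype(np.float32)); print("block",r)
print(cv2.boxPoints(r))
# board
m=((hsv[...,0]>22)&(hsv[...,0]<40)&(hsv[...,2]>110)); b,c,s=blob(m,(218,207)); print("board",c,s)
cs,_=cv2.findContours(b.astype(np.uint8),cv2.RETR_EXTERNAL,cv2.CHAIN_APPROX_NONE)
P=ray(f,max(cs,key=len)[:,0,:],.036)[:,:2]; r=cv2.minAreaRect((P*1000).astype(np.float32)); print("board",r)
m[:]=b;cv2.imwrite("pics/m_bd.png",cv2.resize((m[165:285,160:310]*255).astype(np.uint8),None,fx=5,fy=5,interpolation=0))
print("glue",ray(f,(319,208),.183), "sander",ray(f,(307,162),.031))
from scipy.spatial.transform import Rotation as Ro
q=manip.state()["eef_rot"]; print(Ro.from_quat(q[[1,2,3,0]]).as_matrix().round(3))
E
```

```text
leg [235.94261696 209.29861111] 55 [[0.5075 0.2394 0.149 ]]
round [176.09318182 192.38693182] 34 [[0.543  0.3787 0.149 ]]
s1 [376.67561521 201.59891339] 54 [[ 0.5292 -0.0758  0.177 ]]
s2 [431.83083573 250.60115274] 58 [[ 0.4253 -0.1953  0.177 ]]
g1 [194.8756802  252.34951863] 48 [[0.4082 0.3307 0.135 ]]
g2 [281.30982659 234.12369942] 53 [[0.4546 0.1354 0.135 ]]
p [227.23994867 257.71984602] 49 [[0.398  0.2563 0.135 ]]
[387.22051282 123.78974359] [370 120  35   9 195]
block ((745.368896484375, -117.33394622802734), (19.394411087036133, 87.391357421875), 3.876300573348999)
[[ 732.7399   -74.39378]
 [ 738.64777 -161.58522]
 [ 757.99786 -160.27411]
 [ 752.09     -73.08267]]
board [216.33433917 207.76523838] [ 173  182   89   51 1657]
board ((525.3848876953125, 310.25860595703125), (215.29547119140625, 80.34162139892578), 75.8714370727539)
glue [[0.51119724 0.05080664 0.183     ]] sander [[0.64836776 0.08496239 0.031     ]]
[[-0.916  0.402 -0.   ]
 [ 0.402  0.916 -0.001]
 [-0.    -0.001 -1.   ]]
```

View pics/m_or.png

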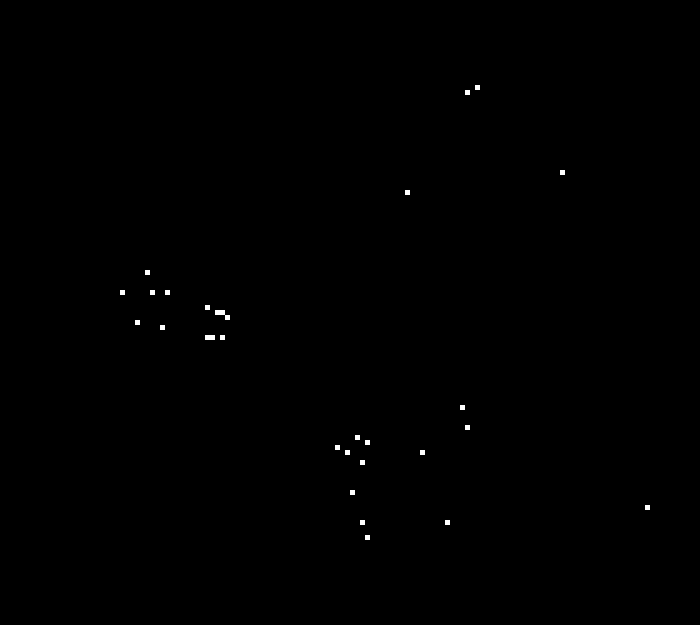

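View pics/m_bd.png

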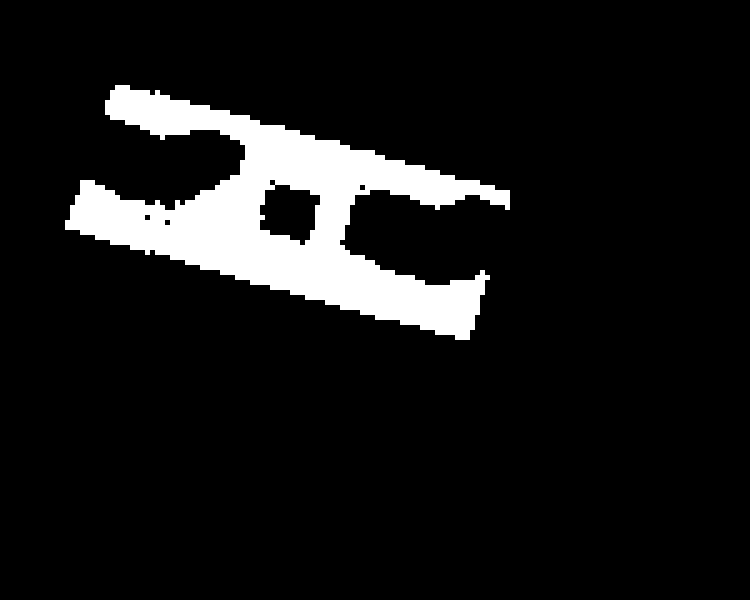

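```bash
python3 - <<'E'
from h import *
f=dict(np.load("top0.npz")); im=f["pixels"]; hsv=cv2.cvtColor(cv2.GaussianBlur(im,(3,3),0),cv2.COLOR_BGR2HSV)
print(hsv[183,430],hsv[195,431],hsv[183,418],hsv[220,420])
m=((hsv[...,0]<16)&(hsv[...,1]>90)&(hsv[...,2]>80)); m[:, :400]=0
b,c,s=blob(m,(431,189)); print(c,s)
cs,_=cv2.findContours(b.astype(np.uint8),cv2.RETR_EXTERNAL,cv2.CHAIN_APPROX_NONE)
P=ray(f,cs[0][:,0,:],.061)[:,:2]; r=cv2.minAreaRect((P*1000).astype(np.float32)); print("block",r,proj(f,[r[0][0]/1e3,r[0][1]/1e3,.061]))
w=np.clip(im*1.3,0,255).astype(np.uint8); w[b&(np.indices(b.shape).sum(0)%2==0)]=255
cv2.imwrite("pics/m_or2.png",cv2.resize(w[155:280,335:475],None,fx=5,fy=5,interpolation=0))
E
```

```text
[ 14 155  84] [ 17 133 123] [ 16 145 125] [ 19 121 133]
[430.54787234 189.2393617 ] [412 171  38  37 564]
block ((580.4617919921875, -226.15150451660156), (65.12115478515625, 72.1493148803711), 49.270179748535156) [[430.62755131 188.80114698]]
```

View pics/m_or2.png

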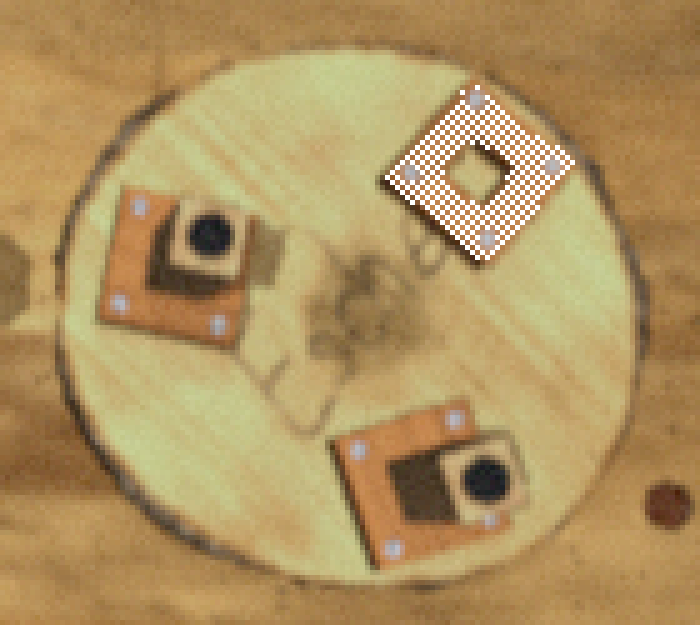

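Two independent estimates agree on the socket: about (0.581,-0.226) with yaw about 49°. Two also agree on the leg: about (0.508,0.240), with board yaw 75.9°. I'm moving above the leg with the jaws along the board's y axis.

```bash
python3 -m inch '[[[0,0,-4.8],[0,0,0],85],[[0,0,-4.8],[0,0,0],85],[[0,0,0],[-27,-26,0],85],[[0,0,0],[-27,-26,0],85],[[0,0,0],[-27,-26,0],85],[[0,0,0],[-27,-26,0],85],[[0,0,0],[-27,-26,0],85],[[0,0,0],[-27,-26,0],85]]'
cat >> h.py <<'E'
from scipy.spatial.transform import Rotation as Ro
def rot(st): q=st["eef_rot"]; return Ro.from_quat(np.r_[q[1:],q[0]]).as_matrix()
def rel(target,yaw=None,st=None):
    "shift in tool mm to bring TCP to target; turn about tool z"
    st=st or manip.state(); R=rot(st)
    print("tcp",(st["position"]*1e3).round(1),"jaw deg",np.degrees(np.arctan2(R[1,1],R[0,1])).round(2),"tilt",np.degrees(R[:2,2]).round(2),"shift",(R.T@(np.array(target)-st["position"])*1e3).round(1),"w",st["width"],"F",st["ft_force"].round(2),"t",st["t"])
def wristcam(f,st):
    T=f["tool_from_camera"]; R=rot(st)@T[:3,:3]; p=st["position"]+rot(st)@T[:3,3]
    return dict(intrinsics=f["intrinsics"],R=R.T,t=-R.T@p,pixels=f["pixels"],range_z=f["range_z"])
E
python3 -c "
from h import *
rel([.508,.240,.303])"
```

```text
t: 0.82
position: [0.3869, 0.4295, 0.2986]
eef_rot: [-0.004, 0.109, 0.994, -0.001]
ft_force: [0.0, 0.4, -0.1]
width: 0.085
tcp [386.9 429.5 298.6] jaw deg 77.51 tilt [-0.44 -0.08] shift [-159.2 -158.9   -5.1] w 0.08504729489131337 F [ 0.04  0.43 -0.12] t 0.8167
```

```bash
python3 -m inch '[[[0,0,1.6],[-27,-27,0],85],[[0,0,0],[-27,-27,0],85],[[0,0,0],[-27,-27,0],85],[[0,0,0],[-27,-27,-2],85],[[0,0,0],[-27,-27,-2],85],[[0,0,0],[-22,-24,-2],85],[[0,0,0],[0,0,0],85]]'
python3 - <<'E'
from h import *
rel([.508,.240,.303])
f,st=grab("wrist"); w=wristcam(f,st); cv2.imwrite("pics/w1.png",f["pixels"]); np.savez("w1.npz",**w)
rel([.508,.240,.303],st=st)
print(proj(w,[[.508,.240,.149],[.525,.310,.036],[.543,.379,.149]]))
E
```

```text
t: 1.4
position: [0.5085, 0.2176, 0.3034]
eef_rot: [-0.003, 0.129, 0.992, -0.003]
ft_force: [0.4, -1.1, -0.4]
width: 0.0849
tcp [508.5 217.6 303.4] jaw deg 75.2 tilt [-0.41 -0.34] shift [ 6.2 21.5  0.3] w 0.0849095683879494 F [ 0.42 -1.15 -0.36] t 1.4
tcp [508.5 217.6 303.4] jaw deg 75.2 tilt [-0.41 -0.34] shift [ 6.2 21.5  0.3] w 0.0849095683879494 F [ 0.42 -1.15 -0.36] t 1.4
[[345.04792181 202.99235491]
 [395.50502834 173.05375512]
 [513.28904933 201.75877786]]
```

View pics/w1.png

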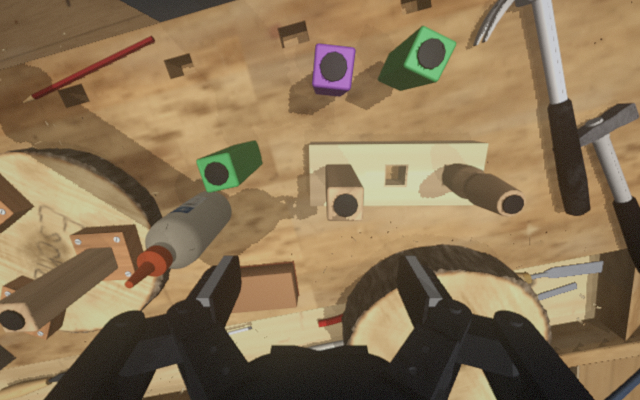

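```bash
python3 - <<'E'
from h import *
w=dict(np.load("w1.npz")); c=w["pixels"][130:235,290:410]
cv2.imwrite("pics/w1c.png",np.clip(cv2.resize(c,None,fx=6,fy=5.5,interpolation=cv2.INTER_CUBIC)*1.3,0,255).astype(np.uint8)[:598])
E
```

```text
(no output)
```

View pics/w1c.png

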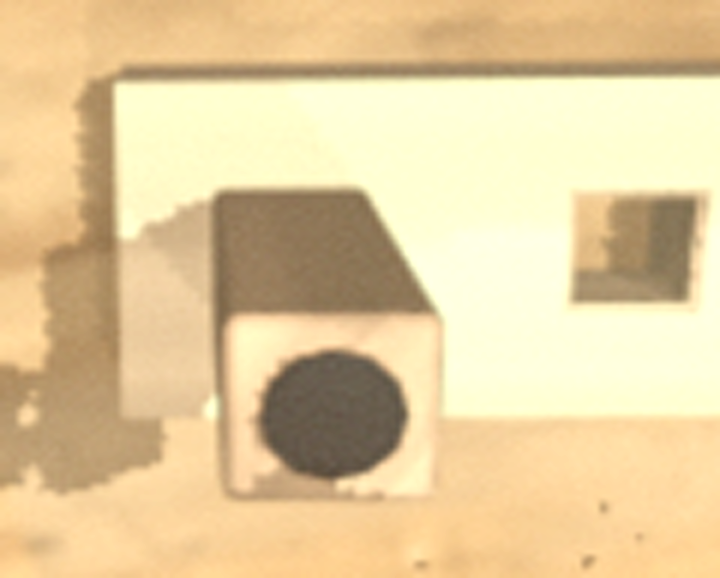

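The leg top's corners are at crop (228,316), (441,314), (437,496) and (227,494). I'll cast those at z = 0.146.

```bash
python3 - <<'E'
from h import *
w=dict(np.load("w1.npz"))
c=np.array([(228,316),(441,314),(437,496),(227,494)])/[6,5.5]+[290-.42,130-.42]
P=ray(w,c,.146)[:,:2]; print(P.round(4),P.mean(0))
for i,j in((0,1),(3,2),(3,0),(2,1)): d=P[j]-P[i]; print(np.degrees(np.arctan2(d[1],d[0]))%90, np.linalg.norm(d))
b=np.array([(115,82),(720,76)])/[6,5.5]+[290-.42,130-.42]; Q=ray(w,b,.036); d=Q[1]-Q[0]; print("board",np.degrees(np.arctan2(d[1],d[0])))
print("pad",ray(w,np.array([334,415])/[6,5.5]+[289.58,129.58],.149))
t=P.mean(0); rel([.5078,.2396,.303])
E
```

```text
[[0.4913 0.2288]
 [0.4986 0.2582]
 [0.5282 0.2514]
 [0.5201 0.2214]] [0.50955114 0.23995293]
76.00570144584428 0.03024231647033577
74.80913248347817 0.03103387885361188
75.57930852257621 0.029728606177912755
77.06857829727102 0.030381076831744132
board 75.94591059290325
pad [[0.5098494  0.23974843 0.149     ]]
tcp [507.2 220.4 303.2] jaw deg 75.32 tilt [-0.46 -0.26] shift [ 4.3 18.7  0.1] w 0.08478311994339026 F [ 0.14 -0.57  0.25] t 1.45
```

```bash
python3 -m inch '[[[-0.37,-0.38,-0.5],[3,19,0],85],[[0,0,0],[0,0,0],85],[[0,0,0],[0,0,0],85]]'
python3 -c "
from h import *
rel([.5088,.2397,.175])"
```

```text
t: 1.7
position: [0.5081, 0.2432, 0.3026]
eef_rot: [-0.0, 0.123, 0.992, 0.001]
ft_force: [0.3, -1.0, 1.0]
width: 0.0849
tcp [508.1 243.2 302.6] jaw deg 75.92 tilt [-0.04  0.09] shift [ -1.7  -3.4 127.6] w 0.08485346371214061 F [ 0.28 -0.96  0.95] t 1.7
```

```bash
python3 -m inch '[[[0,0,0],[-1.7,-3.4,25],85],[[0,0,0],[0,0,25],85],[[0,0,0],[0,0,15],85],[[0,0,0],[0,0,0],85],[[0,0,0],[0,0,0],85]]'
python3 -c "
from h import *
rel([.5088,.2397,.175])"
```

```text
t: 2.12
position: [0.5054, 0.2504, 0.236]
eef_rot: [-0.0, 0.114, 0.993, 0.003]
ft_force: [0.8, 0.2, 0.6]
width: 0.085
tcp [505.4 250.4 236. ] jaw deg 76.87 tilt [-0.01  0.35] shift [ -5.8 -10.   61. ] w 0.08498873160354292 F [0.8  0.18 0.58] t 2.1167
```

```bash
for i in 1 2 3; do python3 -m inch '[[[0,0,0],[0,0,0],85]]' >/dev/null; python3 -c "
from h import *
rel([.5088,.2397,.175]);print(manip.state()['joint_vel'].round(4))"; done
```

```text
tcp [504.9 251.5 236.2] jaw deg 76.98 tilt [-0.04  0.35] shift [ -6.6 -11.   61.2] w 0.08532341589348466 F [-0.15 -0.4   0.22] t 2.2
[-0.0159 -0.0043 -0.0086 -0.0153  0.0018  0.0104 -0.0018]
tcp [504.9 252.5 237.1] jaw deg 77.05 tilt [0.  0.4] shift [ -6.7 -12.   62. ] w 0.08498765859639472 F [1.11 0.14 0.64] t 2.2833
[-0.0101 -0.0078 -0.0054 -0.0095  0.004   0.0108 -0.0022]
tcp [505.1 253.1 238. ] jaw deg 77.1 tilt [0.07 0.45] shift [ -6.6 -12.8  62.9] w 0.08467385618641053 F [-0.38  0.61 -0.14] t 2.3667
[-0.0053 -0.0128 -0.0017 -0.0125  0.0023  0.0068 -0.0005]
```

```bash
python3 -m inch '[[[0,0,0.6],[-6.6,-12.8,2],85],[[-0.4,0,0.6],[0,0,1],85]]' >/dev/null; for i in 1 2; do  python3 -c "
from h import *
rel([.5088,.2397,.175]);print(manip.state()['joint_vel'].round(4))"; python3 -m inch '[[[0,0,0],[0,0,1],85]]' >/dev/null;done;  python3 -c "
from h import *
rel([.5088,.2397,.175]);print(manip.state()['joint_vel'].round(4))"
```

```text
tcp [509.7 239.2 236.6] jaw deg 75.93 tilt [0.33 0.95] shift [ 1.1 -0.8 61.6] w 0.08493285183838456 F [ 0.41 -1.31  0.44] t 2.5333
[-0.0041 -0.013  -0.0433  0.0169 -0.1155 -0.1    -0.067 ]
tcp [510.1 238.6 236. ] jaw deg 75.81 tilt [0.39 1.01] shift [ 1.7 -0.4 61. ] w 0.08487781308682468 F [-0.39 -0.41  0.12] t 2.6167
[ 0.0341  0.0081  0.0214  0.0181  0.0224 -0.0187  0.0136]
tcp [510.5 237.7 235.3] jaw deg 75.7 tilt [0.43 1.01] shift [ 2.3  0.4 60.3] w 0.08497058952151164 F [ 0.68 -0.14 -0.13] t 2.7
[ 0.0083  0.0109 -0.0023  0.0089 -0.0132 -0.0322 -0.0019]
```

```bash
python3 -m inch '[[[1.0,0.1,0],[2,0.5,20],85],[[0,0,0],[0,0,20],85]]' >/dev/null; for i in 1 2; do  python3 -c "
from h import *
rel([.5088,.2397,.175])"; python3 -m inch '[[[0,0,0],[0,0,0],85]]' >/dev/null;done;  python3 -c "
from h import *
rel([.5088,.2397,.175]);print(manip.state()['joint_vel'].round(4))"
```

```text
tcp [511.7 239.4 198.6] jaw deg 75.57 tilt [0.52 0.31] shift [ 3.  -0.6 23.6] w 0.08490763389307458 F [ 0.03  0.07 -0.77] t 2.8667
tcp [510.3 238.5 195.8] jaw deg 75.56 tilt [0.29 0.17] shift [ 1.8  0.7 20.8] w 0.08489832859064655 F [-1.26  0.15 -0.65] t 2.95
tcp [510.3 238.5 195.8] jaw deg 75.55 tilt [0.25 0.15] shift [ 1.8  0.8 20.8] w 0.08532857212606083 F [ 0.22  0.53 -0.17] t 3.0333
[ 0.0011  0.0222 -0.0007  0.0207 -0.0012 -0.0107  0.0024]
```

```bash
python3 -m inch '[[[0.2,0.2,-0.3],[1.8,0.8,12],85],[[0,0,0],[0,0,8],85],[[0,0,0],[0,0,0],85],[[0,0,0],[0,0,0],85]]' >/dev/null;  python3 - <<'E'
from h import *
rel([.5088,.2397,.175])
f,st=grab("wrist"); w=wristcam(f,st); cv2.imwrite("pics/w2.png",f["pixels"])
f,st=grab("side"); cv2.imwrite("pics/s2.png",cv2.resize(f["pixels"][100:280,200:400],None,fx=4,fy=3.3,interpolation=cv2.INTER_CUBIC))
rel([.5088,.2397,.175])
E
```

```text
tcp [509.5 240.2 175.9] jaw deg 75.87 tilt [0.09 0.07] shift [ 0.5 -0.7  0.9] w 0.08475474145394883 F [ 0.17 -0.41  0.08] t 3.3667
tcp [509.6 240.2 176.2] jaw deg 75.86 tilt [0.11 0.08] shift [ 0.7 -0.7  1.2] w 0.084969911860132 F [-0.2  -0.83 -0.03] t 3.4667
```

View pics/w2.png

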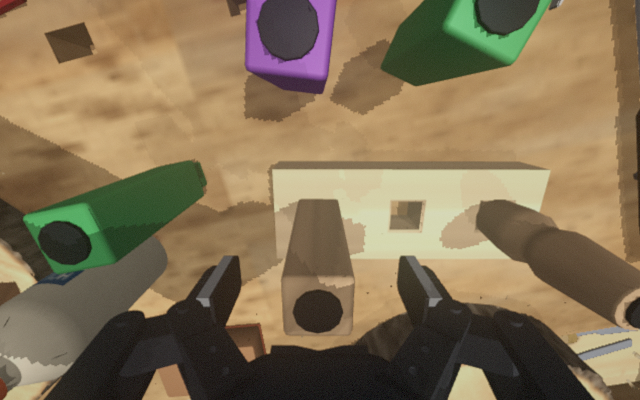

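View pics/s2.png

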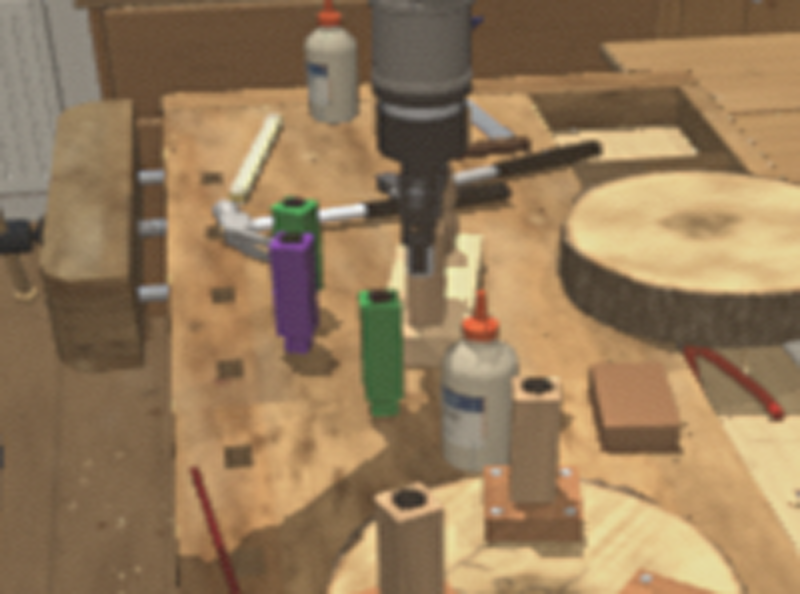

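The pad at (318,311) sits midway between the jaws at (237,·) and (400,·), and the fingers straddle the leg with nothing else nearby. I'm closing.

```bash
python3 -m inch '[[[0,0,0],[0,0,1],20],[[0,0,0],[0,0,0],20],[[0,0,0],[0,0,0],20],[[0,0,0],[0,0,0],20],[[0,0,0],[0,0,0],20],[[0,0,0],[0,0,0],20]]' ;  python3 - <<'E'
from h import *
rel([.5088,.2397,.175])
E
```

```text
t: 3.97
position: [0.5103, 0.2405, 0.1766]
eef_rot: [0.002, 0.123, 0.992, 0.002]
ft_force: [-0.2, 0.4, -0.8]
width: 0.031
tcp [510.3 240.5 176.6] jaw deg 75.85 tilt [0.24 0.16] shift [ 1.3 -1.1  1.6] w 0.031036467552733798 F [-0.15  0.43 -0.8 ] t 3.9667
```

```bash
python3 -m inch '[[[0,0,0],[0,0,-8],20],[[0,0,0],[0,0,-12],20],[[0,0,0],[0,0,-15],20],[[0,0,0],[0,0,-15],20]]' ;  python3 - <<'E'
from h import *
rel([.5088,.2397,.378])
f,st=grab("side"); cv2.imwrite("pics/s3.png",cv2.resize(f["pixels"][100:280,200:400],None,fx=4,fy=3.3,interpolation=cv2.INTER_CUBIC))
E
```

```text
t: 4.3
position: [0.5083, 0.2392, 0.2261]
eef_rot: [-0.001, 0.123, 0.992, -0.001]
ft_force: [1.2, -0.4, 0.2]
width: 0.0316
tcp [508.3 239.2 226.1] jaw deg 75.85 tilt [-0.1  -0.07] shift [-1.000e-01  4.000e-01 -1.519e+02] w 0.03160239353182932 F [ 1.18 -0.41  0.21] t 4.3
```

View pics/s3.png

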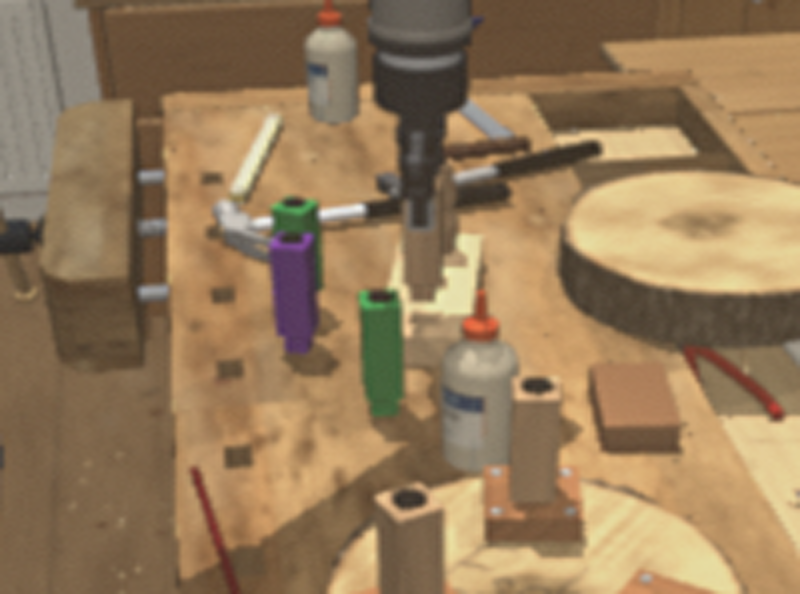

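The leg is clear of the board and the board stayed put. Continuing the lift.

```bash
python3 -m inch '[[[0,0,0],[0,0,-30],20],[[0,0,0],[0,0,-35],20],[[0,0,0],[0,0,-35],20],[[0,0,0],[0,0,-30],20],[[0,0,0],[0,0,-22],20]]' ;  python3 - <<'E'
from h import *
rel([.5808,-.2262,.385])
E
```

```text
t: 4.77
position: [0.5068, 0.2381, 0.3843]
eef_rot: [-0.002, 0.123, 0.992, -0.002]
ft_force: [1.3, -0.1, -0.8]
width: 0.0313
tcp [506.8 238.1 384.3] jaw deg 75.83 tilt [-0.3 -0.2] shift [-185.4 -432.1    0.5] w 0.03131969521206659 F [ 1.31 -0.08 -0.76] t 4.7667
```

```bash
python3 -m inch '[[[0,0,6],[0,0,0],20],[[0,0,7],[0,0,0],20],[[0,0,7],[0,0,0],20],[[0,0,6],[0,0,0],20],[[0,0,0],[0,0,0],20]]' ;  python3 - <<'E'
from h import *
rel([.5808,-.2262,.385])
E
```

```text
t: 5.18
position: [0.5089, 0.2386, 0.394]
eef_rot: [0.003, 0.352, 0.936, 0.004]
ft_force: [-0.2, 0.1, -0.5]
width: 0.0316
tcp [508.9 238.6 394. ] jaw deg 48.73 tilt [0.44 0.32] shift [-360.7 -301.9    7. ] w 0.031645429874528556 F [-0.17  0.12 -0.48] t 5.1833
```

```bash
python3 -m inch '[[[0,0,0],[-15,-12,0],20],[[0,0,0],[-24,-20,0],20],[[0,0,0],[-24,-20,0],20],[[0,0,0],[-24,-20,0],20],[[0,0,0],[-24,-20,0],20],[[0,0,0],[-24,-20,0],20]]' ;  python3 - <<'E'
from h import *
rel([.5808,-.2262,.385])
E
```

```text
t: 5.68
position: [0.5371, 0.0695, 0.3922]
eef_rot: [0.001, 0.334, 0.943, 0.005]
ft_force: [1.2, -0.4, -1.1]
width: 0.0313
tcp [537.1  69.5 392.2] jaw deg 51.0 tilt [0.34 0.54] shift [-220.1 -202.4    4.7] w 0.031294556284781366 F [ 1.22 -0.44 -1.11] t 5.6833
```

```bash
python3 -m inch '[[[0.6,0,1.5],[-24,-20,0],20],[[0,0,0],[-24,-22,0],20],[[0,0,0],[-24,-22,0],20],[[0,0,0],[-24,-22,0],20],[[0,0,0],[-20,-18,0],20],[[0,0,0],[-10,-9,0],20]]' ;  python3 - <<'E'
from h import *
rel([.5808,-.2262,.385])
E
```

```text
t: 6.18
position: [0.5604, -0.1108, 0.3919]
eef_rot: [-0.0, 0.338, 0.941, -0.0]
ft_force: [1.4, 0.4, 0.5]
width: 0.0315
tcp [ 560.4 -110.8  391.9] jaw deg 50.51 tilt [-0.05 -0.02] shift [-89.1 -76.1   6.9] w 0.03150177068118244 F [1.38 0.41 0.52] t 6.1833
```

```bash
python3 - <<'E'
from h import *
f,st=grab("wrist"); w=wristcam(f,st); cv2.imwrite("pics/w3.png",f["pixels"]); np.savez("w3.npz",**w)
print(proj(w,[[.5808,-.2262,.061]]))
rel([.5808,-.2262,.385])
E
```

```text
[[270.26456829 223.45846762]]
tcp [ 560.2 -113.1  392. ] jaw deg 50.34 tilt [-0.05 -0.1 ] shift [-88.  -73.9   7.1] w 0.03147041107765378 F [-0.74 -2.47  0.07] t 6.2333
```

View pics/w3.png

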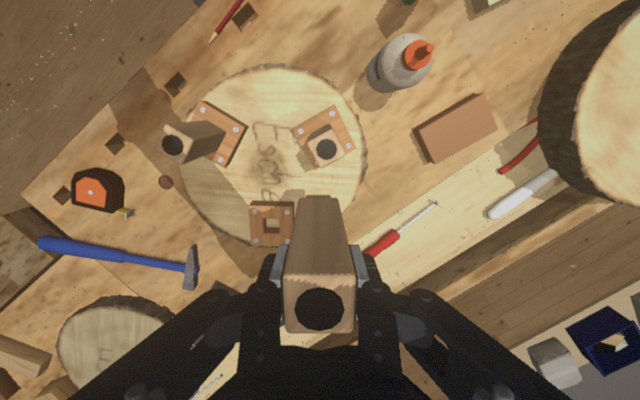

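The mortise shows at about (271,224) against a predicted (270.3,223.5). The held leg runs from its pad at (320,309) down to the shoulder edge around (324,197). Next I'll measure the leg in the tool frame and enlarge the socket.

```bash
python3 - <<'E'
from h import *
w=dict(np.load("w3.npz"));im=w["pixels"]
c=np.clip(cv2.resize(im[180:345,240:390],None,fx=5,fy=3.6,interpolation=cv2.INTER_CUBIC)*1.5,0,255).astype(np.uint8)
cv2.imwrite("pics/w3c.png",c)
c=np.clip(cv2.resize(im[195:255,240:310],None,fx=10,fy=10,interpolation=cv2.INTER_CUBIC)[:600]*1.5,0,255).astype(np.uint8)
cv2.imwrite("pics/w3d.png",c)
E
```

```text
(no output)
```

View pics/w3c.png

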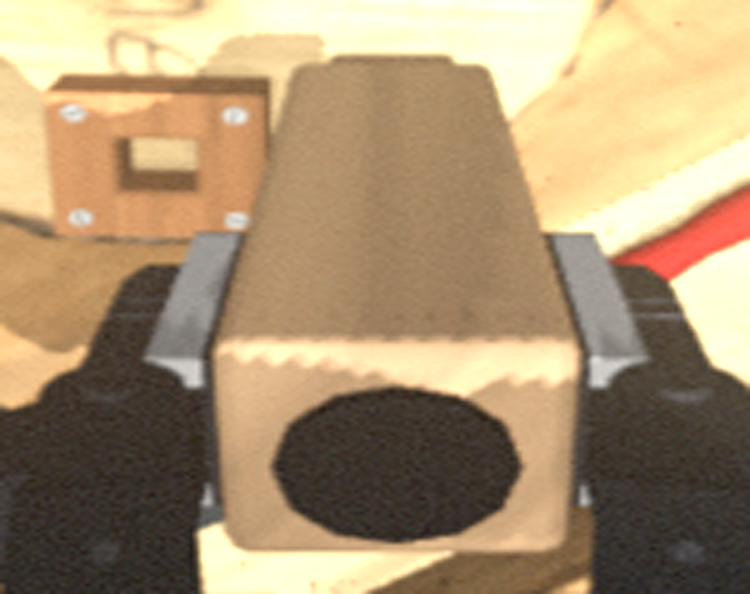

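View pics/w3d.png

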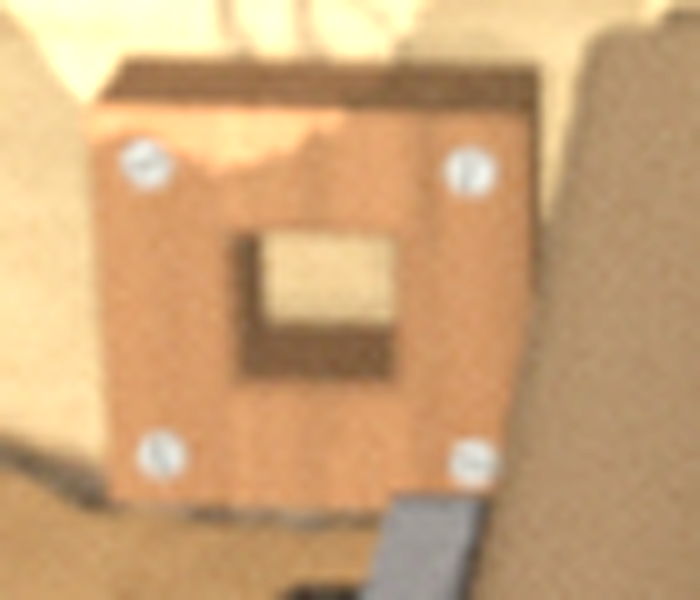

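```bash
cat >> h.py <<'E'
def toolray(f,uv,z):
    T=f["tool_from_camera"];K=f["intrinsics"]; uv=np.atleast_2d(np.asarray(uv,float))
    d=np.c_[uv,np.ones(len(uv))]@np.linalg.inv(K).T@T[:3,:3].T; o=T[:3,3]
    return o+d*((z-o[2])/d[:,2])[:,None]
E
python3 - <<'E'
from h import *
w=dict(np.load("w3.npz"))
def ang(P):
    for i,j in((0,1),(3,2),(3,0),(2,1)): d=P[j]-P[i]; print("  ",(np.degrees(np.arctan2(d[1],d[0]))%90).round(2), (1e3*np.linalg.norm(d)).round(1))
for nm,c in(("mort",[(237,232),(395,236),(397,380),(240,380)]),("screws",[(146,163),(470,172),(475,462),(161,455)])):
    P=ray(w,np.array(c)/10+[239.55,194.55],.061)[:,:2]; print(nm,P.mean(0).round(4)); ang(P)
f,st=grab("wrist")
s=[5,3.6];o=[239.6,179.6]
u=lambda c:np.array(c,float)/s+o
print("pad",toolray(f,u([(397,464)]),.0276)*1e3)
print("shoulder",toolray(f,u([(293,66),(490,66)]),.1406)*1e3)
print("tenon",toolray(f,u([(333,57),(452,57)]),.1626)*1e3)
print("top corners",toolray(f,u([(217,345),(580,340),(568,550),(225,550)]),.0306)*1e3)
rel([.5808,-.2262,.385])
E
```

```text
mort [ 0.5842 -0.2271]
   49.04 24.7
   50.61 25.0
   48.0 25.4
   48.71 24.7
screws [ 0.5848 -0.2285]
   48.91 50.1
   49.19 50.4
   49.07 50.1
   49.39 49.8
pad [[ 1.05850485  0.25527801 27.6       ]]
shoulder [[ 14.34265303 -16.26192766 140.6       ]
 [ 14.38741362  15.26887548 140.6       ]]
tenon [[  9.57049743 -10.85784499 162.6       ]
 [  9.60039206  10.11564146 162.6       ]]
top corners [[ 15.47106794 -14.9530712   30.6       ]
 [ 16.1869408   15.64360425  30.6       ]
 [-14.67275973  15.91391596  30.6       ]
 [-14.70558285 -15.4249773   30.6       ]]
tcp [ 560.3 -110.6  391.8] jaw deg 50.37 tilt [-0.06 -0.03] shift [-89.5 -76.    6.9] w 0.031400961809011516 F [-0.25 -0.73 -1.36] t 6.2833
```

```bash
python3 -m inch '[[[0,0,1.2],[-20,-17,0],20],[[0,0,0],[-22,-19,3],20],[[0,0,0],[-20,-17,3],20],[[0,0,0],[-12,-10,3],20],[[0,0,0],[0,0,2],20],[[0,0,0],[0,0,2],20]]' ;  python3 - <<'E'
from h import *
rel([.5825,-.227,.30])
E
```

```text
t: 6.78
position: [0.578, -0.2022, 0.3772]
eef_rot: [-0.002, 0.338, 0.941, 0.002]
ft_force: [-0.4, 0.9, -0.4]
width: 0.0313
tcp [ 578.  -202.2  377.2] jaw deg 50.54 tilt [-0.11  0.27] shift [-19.5 -16.4  77.1] w 0.031269822625322935 F [-0.38  0.91 -0.35] t 6.7833
```

```bash
python3 -m inch '[[[0.1,-0.3,1.4],[-15,-12,3],20],[[0,0,0],[-1,-1,10],20],[[0,0,0],[0,0,14],20],[[0,0,0],[0,0,14],20],[[0,0,0],[0,0,4],20],[[0,0,0],[0,0,0],20]]' ;  python3 - <<'E'
from h import *
rel([.5825,-.227,.30])
E
```

```text
t: 7.28
position: [0.584, -0.2151, 0.329]
eef_rot: [-0.0, 0.343, 0.939, 0.002]
ft_force: [-0.4, 0.1, -0.1]
width: 0.0314
tcp [ 584.  -215.1  329. ] jaw deg 49.89 tilt [0.08 0.25] shift [ -6.6 -10.2  28.9] w 0.03141731649691263 F [-0.37  0.14 -0.14] t 7.2833
```

```bash
python3 -m inch '[[[0.2,-0.1,0.8],[-6.6,-10.2,8],20],[[0,0,0],[0,0,14],20],[[0,0,0],[0,0,14],20],[[0,0,0],[0,0,10],20],[[0,0,0],[0,0,2],20],[[0,0,0],[0,0,0],20],[[0,0,0],[0,0,0],20]]' ;  python3 - <<'E'
from h import *
rel([.5825,-.227,.255])
f,st=grab("wrist"); w=wristcam(f,st); cv2.imwrite("pics/w4.png",f["pixels"]); np.savez("w4.npz",**w)
f,st=grab("side"); cv2.imwrite("pics/s4.png",f["pixels"]); np.savez("s4.npz",**f)
cv2.imwrite("pics/s4c.png",np.clip(1.3*cv2.resize(f["pixels"][180:320,280:450],None,fx=4.5,fy=4.2,interpolation=cv2.INTER_CUBIC),0,255).astype(np.uint8))
rel([.5825,-.227,.255])
E
```

```text
t: 7.87
position: [0.5838, -0.229, 0.2808]
eef_rot: [0.002, 0.349, 0.937, 0.0]
ft_force: [-0.8, -0.8, 0.4]
width: 0.0313
tcp [ 583.8 -229.   280.8] jaw deg 49.1 tilt [ 0.27 -0.09] shift [ 2.4  0.6 25.8] w 0.031272927476498465 F [-0.85 -0.76  0.44] t 7.8667
tcp [ 584.1 -229.   281.2] jaw deg 49.11 tilt [ 0.32 -0.1 ] shift [ 2.6  0.4 26.2] w 0.03133955381292022 F [-0.88 -0.03 -2.25] t 7.9667
```

View pics/w4.png

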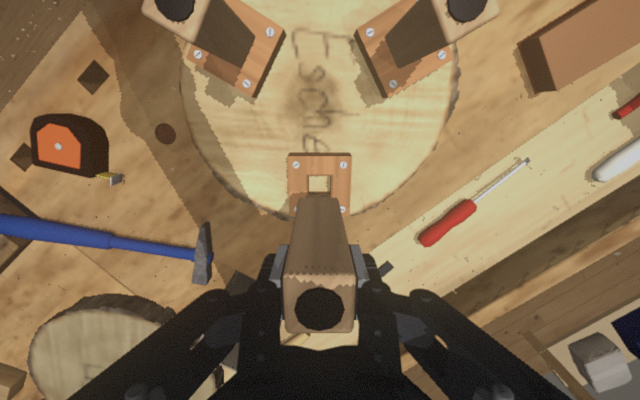

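View pics/s4c.png

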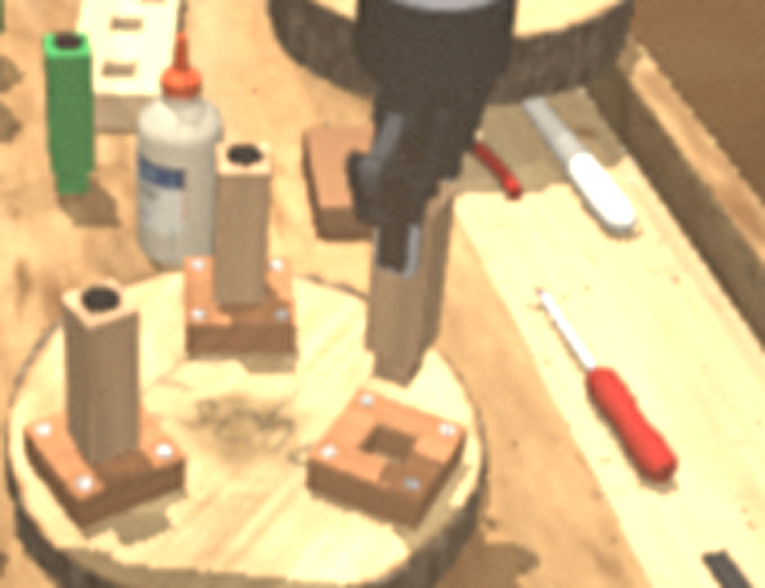

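```bash
python3 -m inch '[[[0.1,0.3,0],[1,0.5,10],20],[[0,0,0],[0,0,10],20],[[0,0,0],[0,0,4],20],[[0,0,0],[0,0,0],20],[[0,0,0],[0,0,0],20],[[0,0,0],[0,0,0],20]]' ;  python3 - <<'E'
from h import *
rel([.5825,-.227,.255])
f,st=grab("wrist"); w=wristcam(f,st); cv2.imwrite("pics/w5.png",f["pixels"]); np.savez("w5.npz",**w)
rel([.5825,-.227,.255],st=st)
cv2.imwrite("pics/w5c.png",np.clip(1.5*cv2.resize(f["pixels"][145:225,270:370],None,fx=8,fy=7.5,interpolation=cv2.INTER_CUBIC),0,255).astype(np.uint8))
f,st=grab("side"); np.savez("s5.npz",**f)
cv2.imwrite("pics/s5c.png",np.clip(1.5*cv2.resize(f["pixels"][245:315,330:400],None,fx=8,fy=8,interpolation=cv2.INTER_CUBIC),0,255).astype(np.uint8))
rel([.5825,-.227,.255],st=st)
E
```

```text
t: 8.47
position: [0.5843, -0.2278, 0.2558]
eef_rot: [0.001, 0.349, 0.937, 0.001]
ft_force: [0.4, -0.2, -0.6]
width: 0.0313
tcp [ 584.3 -227.8  255.8] jaw deg 49.15 tilt [0.11 0.02] shift [ 1.9 -0.6  0.8] w 0.03130204476561594 F [ 0.37 -0.19 -0.6 ] t 8.4667
tcp [ 584.3 -227.8  255.8] jaw deg 49.15 tilt [0.11 0.02] shift [ 1.9 -0.6  0.8] w 0.03130204476561594 F [ 0.37 -0.19 -0.6 ] t 8.4667
tcp [ 584.3 -227.8  255.9] jaw deg 49.14 tilt [0.12 0.02] shift [ 1.9 -0.6  0.9] w 0.031049051228119223 F [ 0.7   0.22 -1.07] t 8.5167
```

View pics/w5c.png

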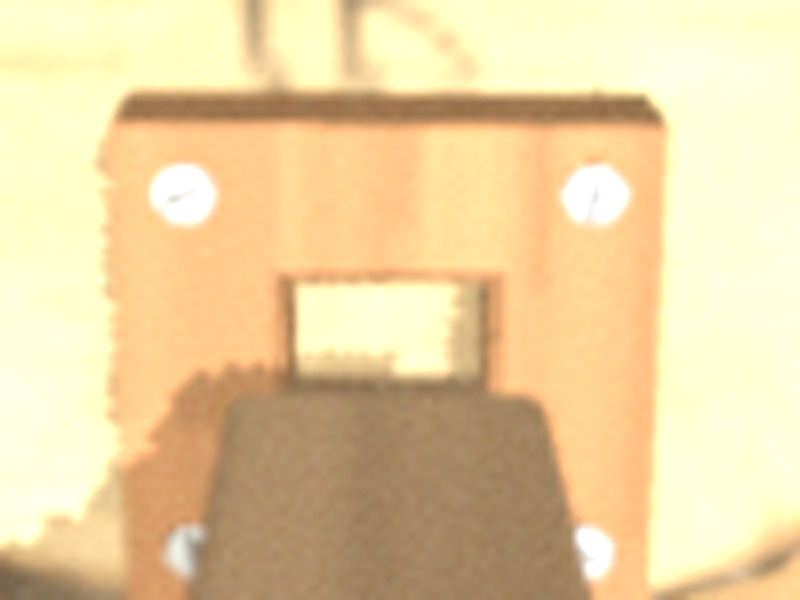

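View pics/s5c.png

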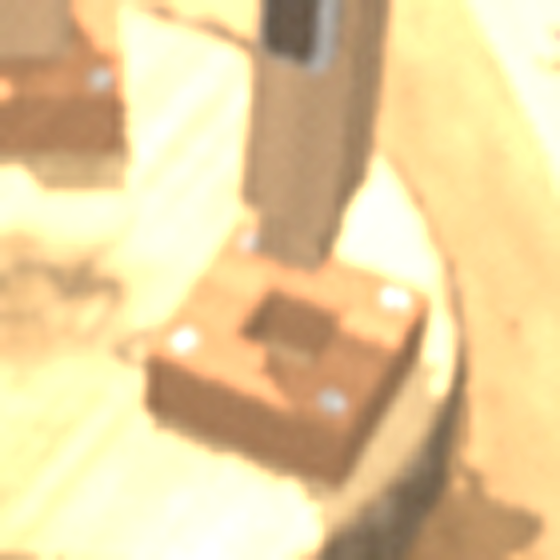

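```bash
python3 - <<'E'
from h import *
w=dict(np.load("w5.npz")); s=dict(np.load("s5.npz"))
st=manip.state(); R=rot(st); p=np.array([.5843,-.2278,.2559]); loc=lambda P:((np.asarray(P)-p)@R*1e3).round(2)
zt=p[2]-.1626; print("tip z",zt)
U=lambda c:np.array(c,float)/[8,7.5]+[269.56,144.57]
sc=ray(w,U([(183,195),(596,195)]),.061); print("screws far (tool)",loc(sc))
me=ray(w,U([(283,276),(500,276)]),.061); print("mort far edge",loc(me))
be=ray(w,U([(120,124),(662,124)]),.061); print("block far edge",loc(be))
te=ray(w,U([(284,385),(488,385)]),zt); print("tenon near edge",loc(te))
sh=ray(w,U([(230,397),(545,397)]),zt+.022); print("shoulder near edge",loc(sh))
V=lambda c:np.array(c,float)/8+[329.56,244.56]
print("SIDE screws",loc(ray(s,V([(248,240),(183,340),(332,401),(395,298)]),.061)), )
m=ray(s,V([(183,340),(395,298)]),.061); print("SIDE screw centre",loc(m.mean(0)),m.mean(0))
print("SIDE mortise corners",loc(ray(s,V([(245,330),(268,292),(340,320),(315,360)]),.061)))
# predicted tip corners in side crop
for z,h in((.1626,11),(.1406,16),(.1406,11)):
  C=np.array([[a*h,b*h,z*1e3] for a,b in((1,1),(1,-1),(-1,-1),(-1,1))])/1e3
  print(z,h,((proj(s,p+C@R.T)-[329.56,244.56])*8).round(0).tolist())
C=np.array([[a*12.5,b*12.5,0] for a,b in((1,1),(1,-1),(-1,-1),(-1,1))])/1e3
cv2.imwrite("pics/s5d.png",np.clip(1.4*cv2.resize(s["pixels"][250:300,345:390],None,fx=13,fy=12,interpolation=cv2.INTER_LANCZOS4),0,255).astype(np.uint8))
E
```

```text
tip z 0.09330000000000002
screws far (tool) [[ 24.97 -25.44 194.81]
 [ 25.02  24.84 194.9 ]]
mort far edge [[ 14.15 -13.43 194.85]
 [ 14.17  13.33 194.9 ]]
block far edge [[ 34.23 -32.75 194.78]
 [ 34.31  32.5  194.9 ]]
tenon near edge [[  9.26 -11.86 162.56]
 [  9.28  10.61 162.6 ]]
shoulder near edge [[ 14.82 -16.15 140.54]
 [ 14.85  15.33 140.6 ]]
SIDE screws [[ 27.55  24.5  194.9 ]
 [ 26.55 -25.75 194.81]
 [-24.02 -25.75 194.89]
 [-23.81  24.36 194.99]]
SIDE screw centre [  1.37  -0.7  194.9 ] [ 0.58330358 -0.22737517  0.061     ]
SIDE mortise corners [[ 11.58 -12.16 194.86]
 [ 12.21   6.5  194.89]
 [-12.52   6.77 194.94]
 [-12.62 -12.8  194.9 ]]
0.1626 11 [[284.0, 210.0], [255.0, 254.0], [320.0, 279.0], [349.0, 235.0]]
0.1406 16 [[281.0, 143.0], [238.0, 205.0], [335.0, 243.0], [377.0, 179.0]]
0.1406 11 [[289.0, 158.0], [260.0, 201.0], [326.0, 227.0], [355.0, 183.0]]
```

View pics/s5d.png

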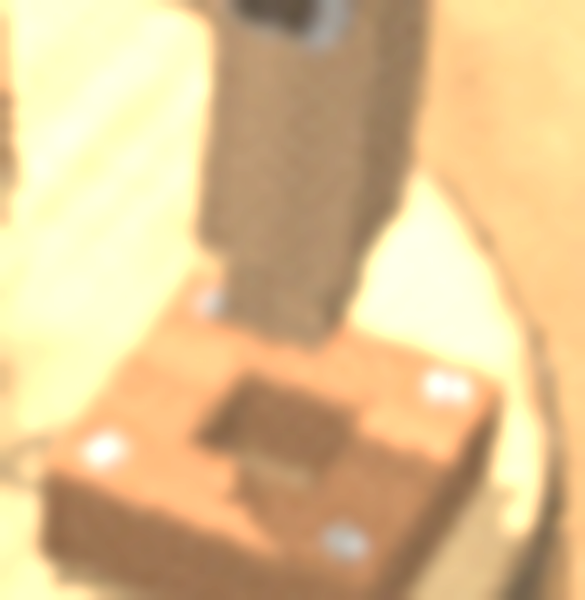

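Relative offset from tip to socket, in tool x/y mm: wrist (+1.7,+0.4), side (+1.4,−0.7), top (+1.1,−0.5). They agree, so I correct by about (+1.4,−0.2) and descend to a tip height of about 0.071.

```bash
python3 -m inch '[[[0,0,0],[1.4,-0.2,6],20],[[0,0,0],[0,0,6],20],[[0,0,0],[0,0,5],20],[[0,0,0],[0,0,0],20],[[0,0,0],[0,0,0],20],[[0,0,0],[0,0,0],20]]' ;  python3 - <<'E'
from h import *
st=manip.state();R=rot(st)
p=np.array([.5843,-.2278,.2336])+ (1.4*R[:,0]-.2*R[:,1])/1e3
p[2]=.2336; print(p); rel(p)
E
```

```text
t: 9.07
position: [0.5832, -0.227, 0.2376]
eef_rot: [0.001, 0.349, 0.937, 0.001]
ft_force: [-0.7, 1.1, -0.5]
width: 0.0313
[ 0.58311021 -0.22703555  0.2336    ]
tcp [ 583.2 -227.   237.6] jaw deg 49.15 tilt [0.18 0.01] shift [ 0.1 -0.1  4. ] w 0.03133967406792944 F [-0.68  1.14 -0.55] t 9.0667
```

```bash
python3 -m inch '[[[0.1,0.1,0],[0,0,3.5],20],[[0,0,0],[0,0,0],20],[[0,0,0],[0,0,0],20],[[0,0,0],[0,0,0],20]]' >/dev/null;  python3 - <<'E'
from h import *
rel([.5831,-.2270,.2336])
f,st=grab("wrist"); w=wristcam(f,st); np.savez("w6.npz",**w)
p=st["position"];R=rot(st)
cv2.imwrite("pics/w6c.png",np.clip(1.5*cv2.resize(f["pixels"][145:225,270:370],None,fx=8,fy=7.5,interpolation=cv2.INTER_CUBIC),0,255).astype(np.uint8))
f,st=grab("side"); np.savez("s6.npz",**f)
cv2.imwrite("pics/s6d.png",np.clip(1.4*cv2.resize(f["pixels"][250:300,345:390],None,fx=13,fy=12,interpolation=cv2.INTER_LANCZOS4),0,255).astype(np.uint8))
f,st=grab("top"); np.savez("t6.npz",**f)
cv2.imwrite("pics/t6.png",np.clip(1.4*cv2.resize(f["pixels"][150:270,160:480],None,fx=2.5,fy=2.5,interpolation=cv2.INTER_CUBIC),0,255).astype(np.uint8))
rel([.5831,-.2270,.2336])
np.savez("p6.npz",p=p,R=R)
E
```

```text
tcp [ 583.5 -227.1  234. ] jaw deg 49.14 tilt [ 0.05 -0.01] shift [ 0.4 -0.1  0.4] w 0.03132594550314953 F [ 0.39  0.59 -0.51] t 9.4
tcp [ 583.5 -227.2  234.2] jaw deg 49.15 tilt [ 0.07 -0.02] shift [ 0.4 -0.2  0.6] w 0.03129176635825716 F [-0.2   0.8  -0.22] t 9.55
```

View pics/w6c.png

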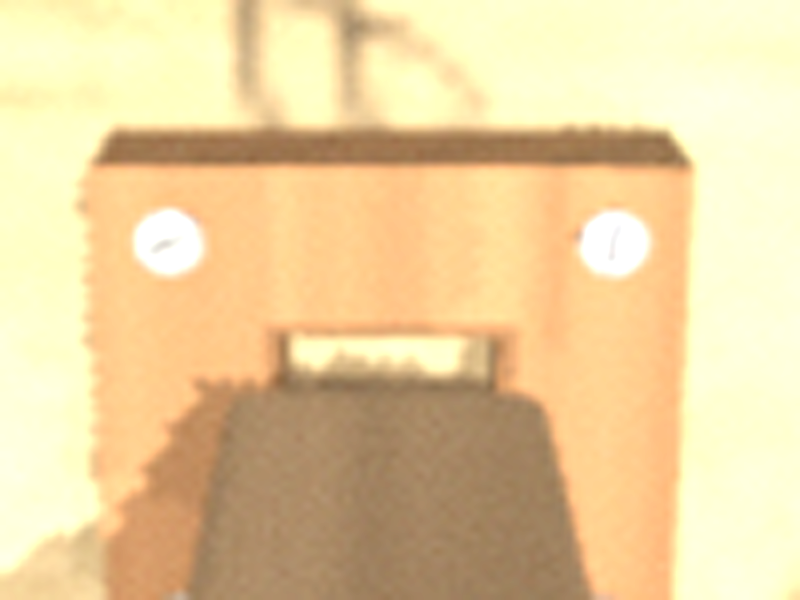

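View pics/s6d.png

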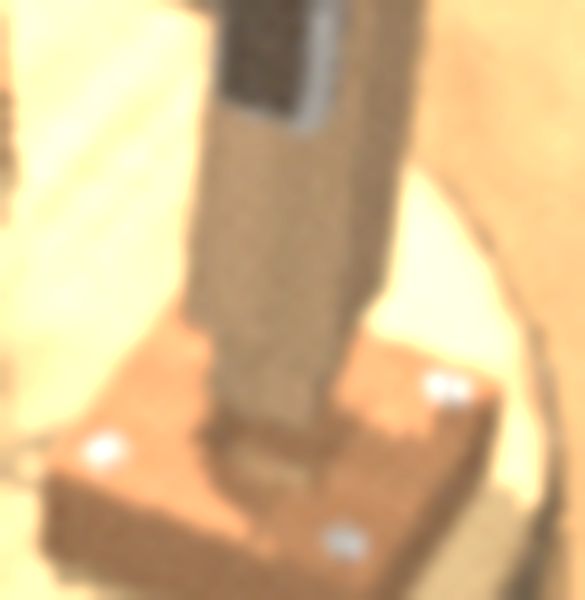

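View pics/t6.png

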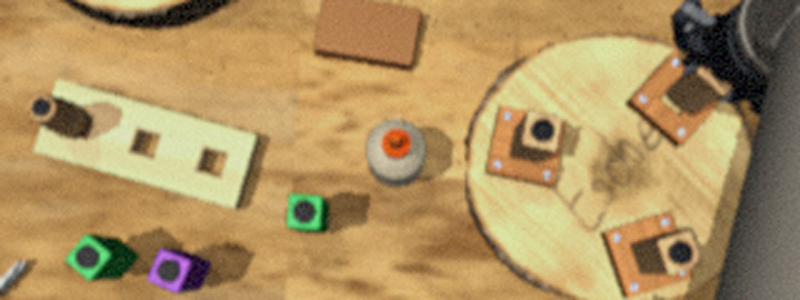

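```bash
python3 - <<'E'
from h import *
w=dict(np.load("w6.npz")); s=dict(np.load("s6.npz")); d=np.load("p6.npz"); p,R=d["p"],d["R"]
loc=lambda P:((np.asarray(P)-p)@R*1e3).round(2)
U=lambda c:np.array(c,float)/[8,7.5]+[269.56,144.57]
zt=p[2]-.1626
print("screws",loc(ray(w,U([(168,242),(615,243)]),.061)))
print("mort far",loc(ray(w,U([(275,331),(511,331)]),.061)))
print("block far",loc(ray(w,U([(97,165),(690,165)]),.061)))
print("tenon",loc(ray(w,U([(284,388),(488,388)]),zt)),"sh",loc(ray(w,U([(230,397),(545,397)]),zt+.022)))
# side crop annotated: predicted tenon outline (assuming leg axis at tool(0,0)) and mortise from socket estimate
x0,y0,F=345,250,12
im=np.clip(1.4*cv2.resize(s["pixels"][250:300,345:390],None,fx=F,fy=F,interpolation=cv2.INTER_LANCZOS4),0,255).astype(np.uint8)
def dr(P,col):
    q=((proj(s,P)-[x0-.5,y0-.5])*F); print(q.round(0).tolist()); cv2.polylines(im,[q.round().astype(int)],True,col,1)
sq=np.array([[1,1],[1,-1],[-1,-1],[-1,1]])
T=lambda h,z:p+np.c_[sq*h,np.full(4,z)]@R.T/1e3
dr(T(11,162.6),(255,0,0)); dr(T(16,140.6),(255,0,0))
V=lambda c:np.array(c,float)/[13,12]+[344.54,249.54]
S=ray(s,V([(103,450),(448,388),(345,541),(210,302)]),.061); print("side screws",loc(S),loc(S[:2].mean(0)))
c=S[:2].mean(0); M=c+np.c_[sq*12.5,np.zeros(4)]@R.T/1e3
dr(M,(0,0,255)); cv2.imwrite("pics/s6e.png",im)
E
```

```text
screws [[ 23.84 -25.19 172.98]
 [ 23.79  25.12 173.  ]]
mort far [[ 12.76 -13.32 173.  ]
 [ 12.79  13.62 173.01]]
block far [[ 33.19 -32.79 172.97]
 [ 33.28  33.14 173.  ]]
tenon [[  8.77 -11.87 162.59]
 [  8.8   10.63 162.6 ]] sh [[ 14.71 -16.16 140.58]
 [ 14.75  15.33 140.59]]
[[234.0, 331.0], [190.0, 396.0], [287.0, 435.0], [330.0, 369.0]]
[[230.0, 232.0], [165.0, 326.0], [308.0, 382.0], [371.0, 286.0]]
side screws [[ 25.29 -25.34 172.98]
 [-25.27  24.56 173.04]
 [-25.21 -25.21 173.02]
 [ 25.79  24.5  173.  ]] [ 1.0000e-02 -3.9000e-01  1.7301e+02]
[[227.0, 361.0], [177.0, 435.0], [286.0, 480.0], [335.0, 403.0]]
```

View pics/s6e.png

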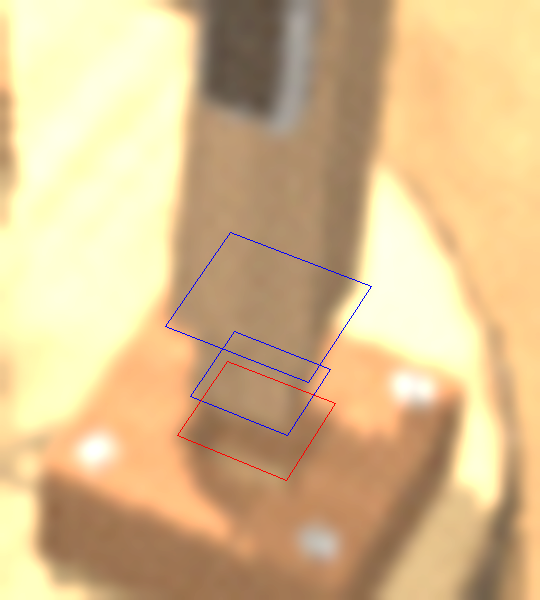

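The leg is aligned and steady. The tip-to-socket residual is within about 0.5 mm in both views, tilt is below 0.1°, and the gap is about 10.4 mm. Handing in.

```bash
python3 - <<'E'
from h import *
rel([.5831,-.2270,.2336]); print(manip.finish_job())
E
```

```text
tcp [ 583.5 -227.2  234.2] jaw deg 49.15 tilt [ 0.07 -0.02] shift [ 0.4 -0.2  0.6] w 0.03129176635825716 F [-0.2   0.8  -0.22] t 9.55
the job is handed in; nothing more can be done
None
```

The plain-wood square leg is out of the drying board and held upright over the empty socket, with its tenon about 10.4 mm above the mouth. I handed the job in at 9.55 s with the leg still gripped.

**Last checks:**
- **Tilt and yaw:** tilt is below 0.1°. The jaws are at 49.15°, against about 49.1° measured for the mortise.
- **Contact:** the force on the wrist was below 1 N at hand-in.
- **Alignment:** the wrist and side views put the tenon over the mortise to about half a millimetre. The clearance is 1.5 mm per side.
- **Surroundings:** in the last top view the board, the turned leg, the glue bottle, the sander, the stand and the coloured look-alikes showed no sign of having moved.

**Disagreements:**
- **Socket position:** the first top-camera position for the socket differed from the wrist camera's by about 4 mm in x. I therefore aligned on the leg-to-socket offset within each view. The three views agreed on that to about 0.6 mm one way and 1.1 mm the other.
- **Last wrist readings:** these still varied by up to about 1 mm on the blurred tenon and shoulder edges.

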